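# Find and press the concealed battery-door catch

## Robot

A 6-joint arm with a two-finger parallel gripper is mounted at the origin on the work surface. World frame = base frame: x ahead of the robot, y to its left, z up, the work surface at z = 0. Lengths are in mm, angles in rad, forces in N, time in s.
With the tool pointing down it reaches from about 275 to 825 mm from the base axis. Payload 4.9 kg.
Tool frame: the origin (TCP) lies on the centre line of the jaws, within the pads' length; the fingertips stand 19 mm ahead of it and the grasp point (between the pads) is the TCP (finger_overhang is the x of the fingertips in the tool frame, in mm); x points along the fingers, z is the direction in which the jaws open and shut, and the axes are right-handed (so a half turn about x gives the same grasp; the last joint's range is limited). The gripper opens to 85 mm and grips with 20 to 120 N. Pads are 22 mm wide; open, the fingers measure 114 mm over their backs; the gripper's body (76 mm by 85 mm) begins 54 mm behind the grasp point. The pads swing forward as they close: fully open they stand 13 mm farther back than shut.
Start: joints at [-1.294, 0.326, -0.193, 1.052, 0, 1.437], TCP at [219.652, -504.254, 250.281] pointing down, gripper open.
Joint ranges: [-2.65, 2.65], [-0.97, 1.79], [-1.3, 1.35], [-1.93, 2.1], [-1.47, 1.37], [-3.14, 3.14]. Speed limits (rad/s): [2.57, 2.57, 3.14, 3.14, 3.14, 3.14].

## Interface

Orientations are given as [roll, pitch, yaw] about the fixed x, y, z axes, in that order (R = Rz(yaw) Ry(pitch) Rx(roll)).
In Python, from station import observe, read_camera, get_calibration, finish_job, finger_overhang gives the robot as it stands. The module is installed in compiled form; this text tells all that it offers.
- The arm moves only by the tool send_rows, never from a script. Its argument "steps" is a list of rows, each an object of numbers: "x", "y", "z": the shift along the world's x, y, z in mm; "twist": the turn about the world's z in degrees; "claw": the opening, from 0 (shut) to 1 (fully open). In form: [{"x": .., "y": .., "z": .., "twist": .., "claw": ..}, ...]. A call has 1 to 12 rows; each row shifts and turns the commanded pose from where the row before left it; what a row does not reach is not made up. A row lasts 1/8 s, in which the tool goes at most 62.5 mm and 10.7 degrees, less where a joint would pass 70% of its speed; a pose out of reach is approached as far as the arm can. A call with a gripper value outside its range is refused whole. The fingers move at their own pace and stop on an object; "squeeze" is the grip in N (left out, the last holds). Time passes only in rows, so rows that do not move let the fingers close. It gives the time, the measured TCP pose, the force and the opening at its end, in the units of the state.
- observe(): the state, without advancing time (a new reading comes with each control period).
- read_camera(name): name is "side" or "top"; returns the picture (400x640x3 uint8, blue, green, red); there is no depth.
- get_calibration(name): a dict with "fx", "fy", "cx", "cy" (pixels), "cam_to_world" (4x4, takes a point from camera to world coordinates). Camera axes: x right, y down, z forward; pixel columns grow to the right and rows downward; lengths in mm; the calibration is good to about 2 mm. A picture is of the moment at which its call begins. get_calibration takes no time and is no camera call.
- finish_job(): hands the job in, once; it reports no verdict.
The state is a dict: "t": time; "joints": joint angles; "joint_vel": joint speeds; "joint_torque": joint torques, N m; "eef_pos": TCP position; "tcp_rot": TCP orientation; "contact_force": force on the tool from outside, world axes, zero at the start; "torque": the same for the moment, N m; "opening": opening from 0.0 (shut) to 1.0 (fully open).
Only numpy, scipy, OpenCV 4.12 (cv2) and the standard library are available. Lean on these libraries where they do the work, as an engineer would, in place of code of your own. Each camera call takes 0.05 s, during which the arm holds its last target. There are 200 camera calls.

## Task

The white bench heater's backup-battery door is held shut by a concealed catch: somewhere along the blank grey strip let into the heater's top, nearest the robot, is a shallow square recess with a push plate of nearly the same grey at its bottom. With the fingertips, feel lightly along the strip to find it, press the plate fully home so that the battery door pops ajar, and draw clear. Grasp and lift nothing, and leave everything standing on and around the heater where it is.

Things in the scene. Friction and masses are not known exactly. Their poses are not given: they have to be found in the camera images.
- heater: White bench heater, fixed to the bench, 200 (x) by 340 (y) by 92 mm high. Origin at the centre of its underside on the bench; its x points from its front (display side, towards the robot) to its back, y along its length, z up.
- panel_mid (a point): Centre of the visible grey strip, on its surface, 88 mm above the bench; axes as the heater's. Visible strip: 70 (x) by 150 mm (y), flat, rigid, 4 mm lower than the white top round it. The recess is a 48 mm square hole in it, at x = 0 of this point but unknown y, -45 to +45 mm. The push plate fills the hole, 3 mm below the strip's surface until pressed. The place of the recess varies from start to start.
- release (a joint): Travel of the push plate straight down: 0 as it starts (3 mm below the strip's surface), 0.006 m fully home (9 mm below). Needs about 5 to 8 N; stays where it is left, so a firm touch while feeling may already push it in.
- battery_door (a joint): Opening angle of the grey battery door (90 by 146 mm, flush in the top behind the strip, hinged along its far edge, near edge 47 mm behind the strip's centre line): 0 shut, 0.35 rad ajar. A linkage from the push plate drives it in proportion to the plate's travel; its near edge rises 31 mm.
- vial: Loose small jar with orange cap, 28 mm across, 36 mm tall, standing on the white top at the +y end of the strip. Origin at its underside. Leave alone.
- timer: Loose red timer, 60 x 60 x 16 mm, lying on the white top beside the battery door at its -y side. Origin at its underside. Leave alone.
- wash_bottle: Loose white bottle, 68 mm across, 170 mm tall, on the bench. Origin at its underside. Leave alone.
- beaker: Loose clear beaker, 84 mm across, 100 mm tall, on the bench. Origin at its underside. Leave alone.
- reagent: Loose amber jar, 56 mm across, 110 mm tall, on the bench. Origin at its underside. Leave alone.
- tip_box: Loose white and red pipette-tip box, 80 x 120 x 57 mm, on the bench. Origin at its underside. Leave alone.
- tube_rack: Loose white rack with coloured caps, 70 x 160 x 38 mm, on the bench. Origin at its underside. Leave alone.

How it is judged (in metres and radians):
On the way, in this order (a step that is already met when the one before it is completed fails the run):
1. the fingertips touch the strip area lightly while the plate is still out (contact force between the fingers and anything else above 0.4 N and value of joint release below 0.002 m and x of the grasp point in the frame of panel_mid between -0.045 and 0.045 m and y of the grasp point in the frame of panel_mid between -0.085 and 0.085 m).
2. the push plate is home and the battery door ajar (value of joint release above 0.0045 m and value of joint battery_door above 0.25 rad), for 0.2 s.
At the end, for the whole second after the job is handed in: The push plate is at least 4.5 mm down of its 6 mm, the battery door stands at least 0.25 rad open, and every loose thing is within 20 mm of where it started (all of step 2 and distance of each of vial, timer, wash_bottle, beaker, reagent, tip_box, tube_rack from where it was at the start of the episode below 0.02 m); the robot touches nothing.
It fails at once if a loose bystander is lifted, knocked or shifted by more than 20 mm (distance of any of vial, timer, wash_bottle, beaker, reagent, tip_box, tube_rack from where it was at the start of the episode above 0.02 m).
It fails at once if the fingers lean on something with more than 60 N (contact force between the fingers and anything else above 60 N).
It also fails if it takes over 45 s, if anything falls off the work surface, if the arm or the gripper's body presses on something with over 40 N, if the wrist force passes 120 N, or if a joint passes its speed limit or range.

## Working session

There is one attempt and no reset: what is moved stays moved. The work goes in short steps, Python scripts to look and compute and a tool call to move; the robot and the scene stay as the last step left them, time stands still between calls to the robot, and variables do not carry over. Pictures are saved under pics/ and viewed, about 8 in all and at most 12, crops included, and the job is handed in when it is done.

Besides the shell and the picture viewer there is one more tool, called after "Call:" by a JSON object that holds its "method" and its "body", one argument or row to a line. send_rows: Moves the arm, as the interface text tells. Its arguments: {"type":"object","properties":{"steps":{"type":"array","items":{"type":"object","properties":{"x":{"type":"number"},"y":{"type":"number"},"z":{"type":"number"},"twist":{"type":"number"},"claw":{"type":"number"}}}},"squeeze":{"type":"number"}},"required":["steps"]}

```bash
mkdir -p pics
cat > h.py <<'E'
import numpy as np,cv2
from station import *
def px2w(n,u,v,z):
    c=get_calibration(n);T=np.array(c["cam_to_world"]);d=T[:3,:3]@[(u-c["cx"])/c["fx"],(v-c["cy"])/c["fy"],1];o=T[:3,3]
    return (o+d*(z-o[2])/d[2]).round(1)
def w2px(n,p):
    c=get_calibration(n);T=np.linalg.inv(np.array(c["cam_to_world"]));q=T[:3,:3]@p+T[:3,3]
    return c["fx"]*q[0]/q[2]+c["cx"],c["fy"]*q[1]/q[2]+c["cy"]
E
python3 - <<'E'
from h import *
for n in("top","side"): cv2.imwrite(f"pics/{n}0.png",read_camera(n)); print(get_calibration(n))
print(observe(),finger_overhang)
E
```

```text
{'fx': 507.04161639209246, 'fy': 507.04161639209246, 'cx': 316.7229187081098, 'cy': 199.11676854616687, 'cam_to_world': array([[ 1.70647574e-02, -9.98567073e-01,  5.07207579e-02,
         4.65360917e+02],
       [-9.99773547e-01, -1.76864680e-02, -1.18340409e-02,
         2.44926853e+01],
       [ 1.27141546e-02, -5.05073270e-02, -9.98642759e-01,
         1.55004968e+03],
       [ 0.00000000e+00,  0.00000000e+00,  0.00000000e+00,
         1.00000000e+00]])}
{'fx': 429.554965299537, 'fy': 429.554965299537, 'cx': 314.0569382356936, 'cy': 201.70270732024395, 'cam_to_world': array([[-9.85382362e-01, -1.08398910e-01,  1.31420229e-01,
         4.00741529e+02],
       [-1.70357272e-01,  6.26999727e-01, -7.60164286e-01,
         8.59457014e+02],
       [ 5.32404270e-07, -7.71440872e-01, -6.36301015e-01,
         8.06474398e+02],
       [ 0.00000000e+00,  0.00000000e+00,  0.00000000e+00,
         1.00000000e+00]])}
{'t': 0.1, 'joints': array([-1.29415725e+00,  3.26877196e-01, -1.93481508e-01,  1.05201227e+00,
        2.98827622e-06,  1.43659005e+00]), 'joint_vel': array([ 0.00141637, -0.00207617,  0.00185062,  0.00125301,  0.00081915,
        0.00027732]), 'joint_torque': array([ 3.11193680e-04, -4.44240260e+01,  2.63037890e+01,  7.88484584e-03,
       -2.12045124e-04, -1.92820386e-05]), 'eef_pos': array([ 219.53304438, -503.74649143,  249.57697668]), 'tcp_rot': array([3.00548864, 1.56922167, 1.84553767]), 'contact_force': array([0.43369526, 0.35932339, 0.16037205]), 'torque': array([ 0.0354194 , -0.03867624, -0.0015647 ]), 'opening': 0.9989693380122886} 19.0
```

View pics/top0.png

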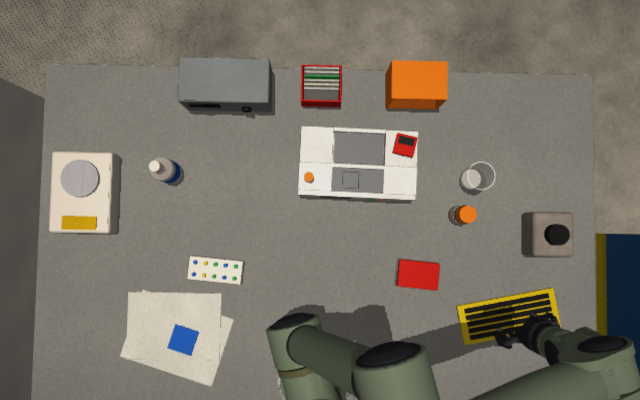

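View pics/side0.png

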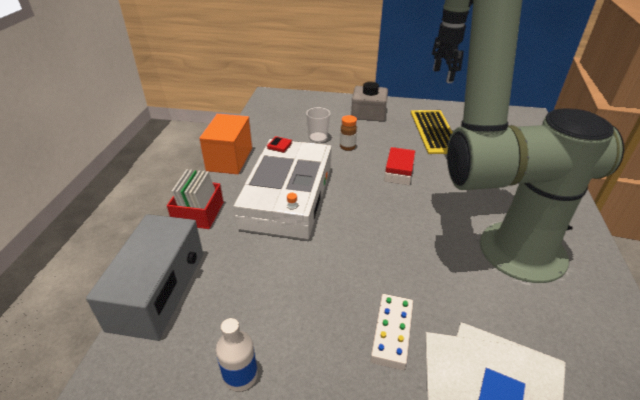

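The heater is near top (300–418, 127–200). The strip is at about (331–384, 168–193), and a faint square shows near (350, 180). I'll enlarge that area.

Run:
```python
from h import *
a=cv2.imread("pics/top0.png")[120:208,290:425]; a=cv2.convertScaleAbs(a,alpha=1.2)
cv2.imwrite("pics/crop.png",cv2.resize(a,None,fx=5.5,fy=5.5,interpolation=cv2.INTER_CUBIC))
```

```text
(no output)
```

View pics/crop.png

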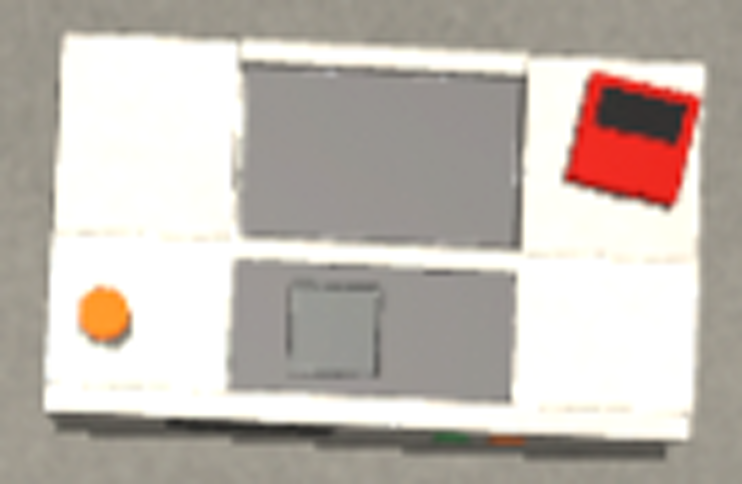

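The recess shows as a slightly different grey square: crop corners (290,283), (380,287), (377,377), (289,375). The strip's corners are (233,259), (517,272), (512,402), (229,389), and the vial is at (104,314).

Run:
```python
from h import *
f=lambda x,y,z:px2w("top",290+(x+.5)/5.5-.5,120+(y+.5)/5.5-.5,z)
S=np.array([f(*p,88) for p in[(233,259),(517,272),(512,402),(229,389)]])
R=np.array([f(*p,86) for p in[(290,283),(380,287),(377,377),(289,375)]])
H=np.array([f(*p,92) for p in[(65,33),(705,62),(688,438),(45,410)]])
print(S,R,H,S.mean(0),R.mean(0),H.mean(0),sep="\n")
for Q in(S,H):print([np.linalg.norm(Q[i]-Q[i-1]).round(1) for i in range(4)])
e=(S[0]+S[3]-S[1]-S[2])/2;print("yaw",np.degrees(np.arctan2(-e[0],e[1])))
e=(H[0]+H[3]-H[1]-H[2])/2;print("yaw",np.degrees(np.arctan2(-e[0],e[1])))
print("vial",f(104,314,128),"timer",f(632,140,108))
```

```text
[[ 634.5  -35.4   88. ]
 [ 630.4 -185.3   88. ]
 [ 561.6 -183.4   88. ]
 [ 565.8  -34.3   88. ]]
[[ 622.6  -65.7   86. ]
 [ 621.3 -113.3   86. ]
 [ 573.7 -112.3   86. ]
 [ 573.9  -65.9   86. ]]
[[ 752.1   55.3   92. ]
 [ 743.2 -283.1   92. ]
 [ 544.1 -275.5   92. ]
 [ 552.8   62.    92. ]]
[ 598.075 -109.6     88.   ]
[597.875 -89.3    86.   ]
[ 648.05  -110.325   92.   ]
[np.float64(68.7), np.float64(150.0), np.float64(68.8), np.float64(149.2)]
[np.float64(199.4), np.float64(338.5), np.float64(199.2), np.float64(337.6)]
yaw -1.5900765098900012
yaw -1.4916080726131034
vial [600.4  31.9 128. ] timer [ 698.4 -241.8  108. ]
```

The strip measures 150 × 69 mm, which matches its given size. The recess is centred near (598, −89), about +20 mm along the strip. I'll move over bare strip with the jaws shut.

Call:
{"method": "send_rows", "body": {
  "steps": [
    {"x": 20,"y": 20,"z": 0,"claw": 0},
    {"x": 32,"y": 31,"claw": 0},
    {"x": 34,"y": 33,"claw": 0},
    {"x": 34,"y": 33,"claw": 0},
    {"x": 34,"y": 33,"claw": 0},
    {"x": 34,"y": 33,"claw": 0},
    {"x": 34,"y": 33,"claw": 0},
    {"x": 34,"y": 33,"claw": 0},
    {"x": 34,"y": 33,"claw": 0},
    {"x": 34,"y": 33,"claw": 0},
    {"x": 34,"y": 33,"claw": 0},
    {"x": 20,"y": 16,"claw": 0}
  ],
  "squeeze": 20
}}

```text
validation failed for argument at $.st...
```

Call:
{"method": "send_rows", "body": {
  "steps": [
    {"z": -40,"claw": 0},
    {"z": -40,"claw": 0},
    {"z": -30,"claw": 0},
    {"z": -15,"claw": 0},
    {"claw": 0},
    {"claw": 0}
  ]
}}

```text
validation failed for argument at $.st...
```

Nothing moved; rows probably need every field.

Call:
{"method": "send_rows", "body": {
  "steps": [
    {"x": 20,"y": 20,"z": 0,"twist": 0,"claw": 0},
    {"x": 32,"y": 31,"z": 0,"twist": 0,"claw": 0},
    {"x": 34,"y": 33,"z": 0,"twist": 0,"claw": 0},
    {"x": 34,"y": 33,"z": 0,"twist": 0,"claw": 0},
    {"x": 34,"y": 33,"z": 0,"twist": 0,"claw": 0},
    {"x": 34,"y": 33,"z": 0,"twist": 0,"claw": 0},
    {"x": 34,"y": 33,"z": 0,"twist": 0,"claw": 0},
    {"x": 34,"y": 33,"z": 0,"twist": 0,"claw": 0},
    {"x": 34,"y": 33,"z": 0,"twist": 0,"claw": 0},
    {"x": 34,"y": 33,"z": 0,"twist": 0,"claw": 0},
    {"x": 34,"y": 33,"z": 0,"twist": 0,"claw": 0},
    {"x": 20,"y": 16,"z": 0,"twist": 0,"claw": 0}
  ],
  "squeeze": 20
}}

```text
t: 1.6
eef_pos: [598.7, -138.2, 249.7]
tcp_rot: [-2.628, 1.57, 2.498]
contact_force: [0.7, -1.1, 0.0]
opening: -0.001
```

Call:
{"method": "send_rows", "body": {
  "steps": [
    {"x": 0,"y": 0,"z": -40,"twist": 0,"claw": 0},
    {"x": 0,"y": 0,"z": -40,"twist": 0,"claw": 0},
    {"x": 0,"y": 0,"z": -35,"twist": 0,"claw": 0},
    {"x": 0,"y": 0,"z": -18,"twist": 0,"claw": 0},
    {"x": 0,"y": 0,"z": 0,"twist": 0,"claw": 0},
    {"x": 0,"y": 0,"z": 0,"twist": 0,"claw": 0}
  ]
}}

```text
t: 2.35
eef_pos: [598.1, -140.4, 118.0]
tcp_rot: [0.83, 1.57, -0.33]
contact_force: [0.1, 0.8, -0.2]
opening: -0.001
```

Run:
```python
from h import *
from scipy.spatial.transform import Rotation as Ro
o=observe();R=Ro.from_euler("xyz",o["tcp_rot"]).as_matrix();print(o["t"],o["eef_pos"],o["contact_force"],R.round(3))
a=read_camera("side")[120:245,220:350];cv2.imwrite("pics/s1.png",cv2.resize(a,None,fx=4.5,fy=4.5,interpolation=cv2.INTER_CUBIC))
```

```text
2.35 [ 598.0985843  -140.41062503  117.96706536] [ 0.0709488   0.76934725 -0.17411116] [[ 0.001  0.917  0.399]
 [-0.     0.399 -0.917]
 [-1.     0.001  0.001]]
```

View pics/s1.png

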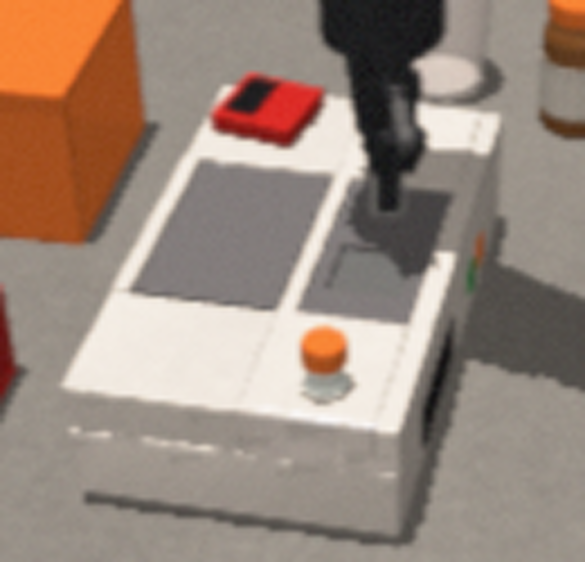

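The fingertips, at crop (388,208), hang over bare strip. The recess, at about (365,270), is nearer the camera, as measured. I'll square the jaws to the heater and then touch down gently.

Call:
{"method": "send_rows", "body": {
  "steps": [
    {"x": 0,"y": 0,"z": -3,"twist": -8,"claw": 0},
    {"x": 0,"y": 0,"z": -3,"twist": -8,"claw": 0},
    {"x": 0,"y": 0,"z": -2,"twist": -8,"claw": 0},
    {"x": 0,"y": 0,"z": -1,"twist": 0,"claw": 0},
    {"x": 0,"y": 0,"z": -1,"twist": 0,"claw": 0},
    {"x": 0,"y": 0,"z": 0,"twist": 0,"claw": 0}
  ]
}}

```text
t: 3.15
eef_pos: [597.8, -140.3, 107.5]
tcp_rot: [1.228, 1.57, -0.35]
contact_force: [0.2, 0.3, -0.3]
opening: 0.002
```

Call:
{"method": "send_rows", "body": {
  "steps": [
    {"x": 0,"y": 0,"z": -1,"twist": 0,"claw": 0},
    {"x": 0,"y": 0,"z": 0,"twist": 0,"claw": 0}
  ]
}}

```text
t: 3.4
eef_pos: [597.8, -140.3, 107.1]
tcp_rot: [1.193, 1.57, -0.385]
contact_force: [-1.0, 0.9, 5.3]
opening: -0.006
```

A light touch at 5.3 N puts the strip surface at TCP z ≈ 107, as expected. I'll lift off, move over the recess and feel down below strip level.

Call:
{"method": "send_rows", "body": {
  "steps": [
    {"x": 0,"y": 0,"z": 4,"twist": 0,"claw": 0},
    {"x": 0,"y": 17,"z": 0,"twist": 0,"claw": 0},
    {"x": 0,"y": 17,"z": 0,"twist": 0,"claw": 0},
    {"x": 0,"y": 17,"z": 0,"twist": 0,"claw": 0},
    {"x": 0,"y": 0,"z": -2,"twist": 0,"claw": 0},
    {"x": 0,"y": 0,"z": -2,"twist": 0,"claw": 0},
    {"x": 0,"y": 0,"z": -1,"twist": 0,"claw": 0},
    {"x": 0,"y": 0,"z": 0,"twist": 0,"claw": 0},
    {"x": 0,"y": 0,"z": 0,"twist": 0,"claw": 0}
  ]
}}

```text
t: 4.53
eef_pos: [597.7, -89.7, 105.3]
tcp_rot: [0.669, 1.571, -0.91]
contact_force: [-0.7, 0.7, 0.3]
opening: -0.0
```

The tips are 1.7 mm below strip level with no contact force, so this is the recess. I'll press the plate slowly.

Call:
{"method": "send_rows", "body": {
  "steps": [
    {"x": 0,"y": 0,"z": -1,"twist": 0,"claw": 0},
    {"x": 0,"y": 0,"z": -1,"twist": 0,"claw": 0},
    {"x": 0,"y": 0,"z": -1,"twist": 0,"claw": 0},
    {"x": 0,"y": 0,"z": -1,"twist": 0,"claw": 0},
    {"x": 0,"y": 0,"z": -1,"twist": 0,"claw": 0},
    {"x": 0,"y": 0,"z": -1,"twist": 0,"claw": 0},
    {"x": 0,"y": 0,"z": 0,"twist": 0,"claw": 0}
  ]
}}

```text
t: 5.4
eef_pos: [597.7, -89.4, 99.9]
tcp_rot: [0.707, 1.57, -0.872]
contact_force: [-0.8, 0.6, 4.6]
opening: -0.003
```

Call:
{"method": "send_rows", "body": {
  "steps": [
    {"x": 0,"y": 0,"z": -1,"twist": 0,"claw": 0},
    {"x": 0,"y": 0,"z": -1,"twist": 0,"claw": 0},
    {"x": 0,"y": 0,"z": -1,"twist": 0,"claw": 0},
    {"x": 0,"y": 0,"z": 0,"twist": 0,"claw": 0},
    {"x": 0,"y": 0,"z": 0,"twist": 0,"claw": 0}
  ]
}}

```text
t: 6.02
eef_pos: [597.8, -89.4, 98.0]
tcp_rot: [0.861, 1.57, -0.717]
contact_force: [-4.6, 0.8, 12.8]
opening: -0.004
```

The stop is at z = 98.0 (6 mm of travel) with force rising to 13 N, so the plate is home. I'll draw clear straight up.

Call:
{"method": "send_rows", "body": {
  "steps": [
    {"x": 0,"y": 0,"z": 3,"twist": 0,"claw": 0},
    {"x": -2,"y": 0,"z": 10,"twist": 0,"claw": 0},
    {"x": -5,"y": 0,"z": 30,"twist": 0,"claw": 0},
    {"x": -10,"y": 0,"z": 40,"twist": 0,"claw": 0},
    {"x": -40,"y": 0,"z": 40,"twist": 0,"claw": 0},
    {"x": -50,"y": 0,"z": 20,"twist": 0,"claw": 0},
    {"x": -50,"y": 0,"z": 0,"twist": 0,"claw": 0},
    {"x": -40,"y": 0,"z": 0,"twist": 0,"claw": 0},
    {"x": 0,"y": 0,"z": 0,"twist": 0,"claw": 0},
    {"x": 0,"y": 0,"z": 0,"twist": 0,"claw": 0}
  ]
}}

```text
t: 7.28
eef_pos: [401.5, -89.6, 239.9]
tcp_rot: [1.255, 1.569, -0.324]
contact_force: [0.1, -0.2, -1.0]
opening: -0.001
```

Run:
```python
from h import *
o=observe();print(o["t"],o["eef_pos"],o["contact_force"],o["joint_vel"].round(3))
a=read_camera("side");cv2.imwrite("pics/side2.png",a);c=cv2.resize(a[120:245,220:350],None,fx=4,fy=4,interpolation=cv2.INTER_CUBIC)
t=read_camera("top")
b=cv2.imread("pics/top0.png");d=cv2.absdiff(t,b).max(2)
for n,(x0,y0,x1,y1) in dict(vial=(303,170,316,186),timer=(392,133,418,160),bottle=(145,155,185,187),beaker=(458,160,498,195),reagent=(450,203,480,226),tip=(394,258,442,292),rack=(185,254,246,286)).items(): print(n,(d[y0:y1,x0:x1]>50).mean().round(3))
cv2.imwrite("pics/fin.png",np.hstack([c[:500],cv2.resize(t[100:225,290:360],None,fx=4,fy=4)]))
```

```text
7.275 [401.54927748 -89.58237966 239.90566544] [ 0.11374297 -0.24863787 -0.95500743] [ 0.008  0.021  0.019 -0.    -0.001 -0.   ]
vial 0.0
timer 0.0
bottle 0.0
beaker 0.0
reagent 0.0
tip 0.123
rack 0.0
```

View pics/fin.png

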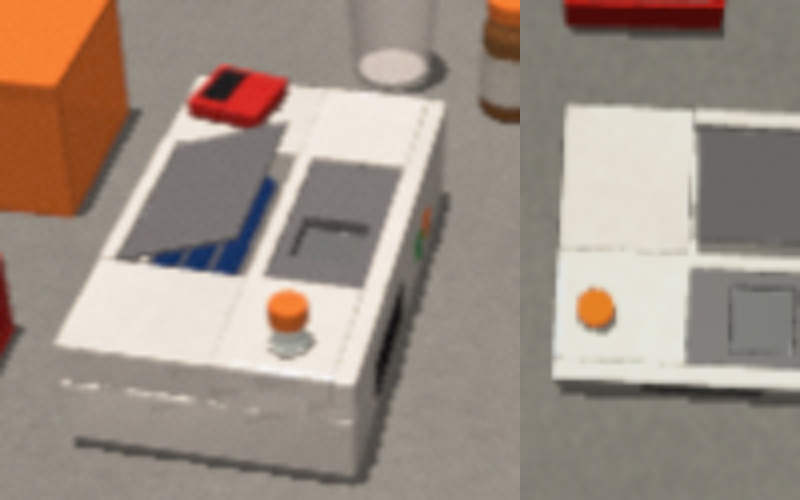

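The battery door stands ajar with its blue inside showing at (220,230), and the plate is sunk at (335,240). The vial at (288,310) and the timer are in place. The tip-box difference is probably the arm covering or shading it, since the fingers passed more than 150 mm above it. I'll hand in.

Run:
```python
from h import *
a,b=cv2.imread("pics/side0.png"),cv2.imread("pics/side2.png")
print("tip side diff",(cv2.absdiff(a,b).max(2)[148:185,384:418]>50).mean().round(3))
print(finish_job())
```

```text
tip side diff 0.0
the job is handed in; nothing more can be done
None
```

The catch is pressed and the battery door is ajar; the job was handed in with the robot's clock at about 7.4 s of the 45 s allowed. No verdict was reported.

- **Finding it:** I spotted the recess in the top camera picture, about 20 mm towards +y from the strip's centre. I then confirmed it by feel rather than sweeping the whole strip. One touch on bare strip gave 5.3 N at the expected height, and over the recess the shut fingertips went below strip level without contact.
- **Pressing:** I pushed the plate 6 mm to its stop, with the force at about 13 N when it got there. Then I drew straight up and back, well clear of the heater.
- **Last checks:** The side view shows the door open and the plate sunk. I judged the opening by eye and did not measure the angle. The force on the tool after drawing clear was about 1 N, close to its usual noise.
- **Bystanders:** Before-and-after top pictures show no change at any loose item except the tip box, where 12% of its area differed. The side view shows no change at the tip box, so I put that down to the arm's shadow.

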